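# Feed a weld coupon into the deburring machine with a push stick

## Robot

A 6-joint arm with a two-finger parallel gripper is mounted at the origin on the work surface. World frame = base frame: x ahead of the robot, y to its left, z up, the work surface at z = 0. Lengths are in m, angles in rad, forces in N, time in s.
With the tool pointing down it reaches from about 0.25 to 0.775 m from the base axis. Payload 4 kg.
Tool frame: the origin (TCP) lies on the centre line of the jaws, within the pads' length; the fingertips stand 14 mm ahead of it and the grasp point (between the pads) lies 5 mm behind it; z points along the fingers, x is the direction in which the jaws open and shut, and the axes are right-handed (so a half turn about z gives the same grasp; the last joint's range is limited). The gripper opens to 94 mm and grips with 3 to 60 N. Pads are 16 mm wide; open, the fingers measure 119 mm over their backs; the gripper's body (75 mm by 177 mm) begins 78 mm behind the grasp point.
Start: joints at [1.238, 0.087, 1.371, -0, 1.684, -0.103], TCP at [0.125, 0.536, 0.22] pointing down, gripper open.
Joint ranges: [-3.1, 3.1], [-0.76, 2.03], [0.27, 2.55], [-1.08, 4.22], [0.17, 2.65], [-2.57, 2.57]. Speed limits (rad/s): [2.79, 2.79, 3.14, 3.14, 3.14, 3.14].

## Interface

Orientations are given as a unit quaternion [x, y, z, w].
In Python, from rig import ctrl, cams gives the robot as it stands. The module is installed in compiled form; this text tells all that it offers.
- The arm moves only by the shell command python3 -m pendant 'ROWS'. ROWS is JSON, a list of rows, each a list of 5 numbers: the finger opening in cm, from 0 to 9.4, then the shift along the tool's x, y, z in cm, then the turn about the tool's z in degrees. A call has 1 to 12 rows; each row shifts and turns the commanded pose from where the row before left it, along the tool's axes as they then stand; what a row does not reach is not made up. A row lasts 1/10 s, in which the tool goes at most 50 mm and 8.59 degrees, less where a joint would pass 70% of its speed; a pose out of reach is approached as far as the arm can. A call with a gripper value outside its range is refused whole. The fingers move at their own pace and stop on an object; the grip force is fixed at half the most. Time passes only in rows, so rows that do not move let the fingers close. It gives the time, the measured TCP pose, the force and the opening at its end, in the units of the state.
- ctrl.read_state(): the state, without advancing time (a new reading comes with each control period).
- cams.camera(name): name is "scene" or "top" or "wrist"; returns a dict with "image" (420x560x3 uint8, red, green, blue), "fx", "fy", "cx", "cy" (pixels), "k1" (the pictures are not rectified: a ray, as slopes to the right and down, at radius r is drawn at 1 + k1 r^2 times it, then the intrinsics apply), "world_from_camera" (4x4, takes a point from camera to world coordinates). Camera axes: x right, y down, z forward; pixel columns grow to the right and rows downward; lengths in m; the calibration is good to about 2 mm. A picture is of the moment at which its call begins. There is no depth.
- ctrl.close_job(): hands the job in, once; it reports no verdict.
The state is a dict: "clock": time; "joint_pos": joint angles; "dq": joint speeds; "effort": joint torques, N m; "ee_pos": TCP position; "ee_rot": TCP orientation; "ft_force": force on the tool from outside, world axes, zero at the start; "torque": the same for the moment, N m; "finger_gap": finger opening in m.
Only numpy, scipy, OpenCV 4.12 (cv2) and the standard library are available. Lean on these libraries where they do the work, as an engineer would, in place of code of your own. Each camera call takes 0.05 s, during which the arm holds its last target.

## Task

Slide the red thumb latch on the deburring machine sideways so that its sprung yellow door swings open, then take the orange push stick and with it push the steel weld coupon along the bed, through the low opening, until it is fully home against the stop inside. Do not touch the coupon with the gripper. Finally set the push stick back down on the green mat the same way up as it lay, leave the door open, and leave the wrench and the red magnet beyond them where they lie.

Things in the scene. Friction and masses are not known exactly. Their poses are not given: they have to be found in the camera images.
- mouth (a point): Centre of the low opening of the green bench deburring machine, on its grey bed, 20 mm above the bench. +x: feed direction, into the machine; +y: left when looking in; z up. The bed runs 230 mm out in front, 160 mm wide, with guide rails 6 mm high, 10 mm wide, 48 mm apart inside, from x = -222 mm to the stop. Opening 32 mm high, 70 mm wide.
- machine: The machine, fixed but standing elsewhere each time; origin on the bench below mouth, same axes. Its nose (x 0 to 155 mm, 160 mm wide) has a flat top with a window, 80 mm above the bench. Behind it (x 155 to 340) a green block rises to 130 mm, with a motor lying on it up to 147 mm.
- stop (a point): On the face of the steel stop inside the machine, 125 mm past mouth along its x, 6 mm above the bed; axes as mouth. The coupon's front end rests against it when home.
- door (a joint): Angle (rad) of the yellow door before the opening: 0 shut, 2.1 fully open. 90 mm wide, 8 mm thick, panel 7 to 58 mm above the bed, steel keeper on its free end up to 75 mm. Freed by the latch, its spring (0.04 to 0.13 Nm) swings it outwards (to -x, then +y of mouth) in about a second and holds it open; it sweeps 90 mm in front of the face, clear of the coupon.
- door_hinge (a point): On the door's upright hinge axis, 6 mm before the machine's face, at y = +45 mm of mouth, 30 mm above the bed; the shut door's free edge is at y = -45 mm.
- latch (a joint): Travel (m) of the thumb latch: 0 locked, 0.026 end of travel. It slides to -y of mouth (away from the door's hinge). The door is freed at about 0.021. A light spring (1 to 3 N) returns it when let go; that does no harm once the door is open.
- latch_tab (a point): Centre of the latch's red upright thumb tab on top of the machine's nose: 14 mm thick along y (the sliding direction), 28 mm along x, 36 mm tall; axes as mouth. It stands on the latch's steel plate (20 mm wide in y), whose top is 18 mm below this point. Nothing else stands on the nose near the tab.
- coupon_center (a point): Centre of the steel weld coupon, a flat bar 100 mm long (its x), 44 mm wide, 12 mm thick, about 0.4 kg, with a copper-coloured bead across its middle. It lies on the bed between the rails with its long side along the feed direction (x may read with a small yaw). Fully home its centre is 75 mm past mouth. To be moved only with the stick.
- stick_grip (a point): Centre of the handle block of the orange push stick (about 0.11 kg). The handle is 60 mm long (x), 24 mm wide (y), 56 mm tall (underside 28 mm below this point), to be gripped across its width from above. From its front a tongue 24 mm wide and 14 mm tall runs 100 mm ahead along +x at the level of the underside. z up.
- stick_tip (a point): Middle of the front end face of the stick's tongue, 130 mm ahead (+x) of stick_grip and 7 mm above the stick's underside.
- stick_mat: Green mat, 240 mm (x) by 130 mm (y), 4 mm thick, fixed to the bench; origin at the centre of its underside on the bench. The stick lies on it and returns to it.
- wrench: Wrench 180 mm long, lying beyond the mat; leave alone. Origin at its underside.
- magnet_square: Red welding magnet, 90 by 90 by 18 mm, beyond the machine; leave alone. Origin at its underside.
Mind the look-alikes: they are no part of the job. What is shaped like the part that bears coupon_center but black or brown is not meant.

How it is judged:
On the way, in this order (a step that is already met when the one before it is completed fails the run):
1. the latch is slid and the sprung door has swung open (value of joint door above 1.5 rad and x of coupon_center in the frame of mouth below -0.08 m), for 0.2 s.
2. the push stick pushes the coupon through the opening (x of coupon_center in the frame of mouth above -0.02 m and contact force between stick and coupon above 0.3 N), for 0.05 s.
3. the coupon is home against the stop (x of coupon_center in the frame of mouth above 0.07 m), for 0.2 s.
At the end, for the whole second after the job is handed in: The coupon lies flat in the machine within 5 mm of touching the stop, the door stands open (over 1.5 rad), and the push stick lies upright as found, at rest on the green mat with the centre of its handle over the mat (x of coupon_center in the frame of mouth above 0.07 m and z of coupon_center in the frame of mouth below 0.012 m and value of joint door above 1.5 rad and x of stick_grip in the frame of stick_mat between -0.12 and 0.12 m and y of stick_grip in the frame of stick_mat between -0.065 and 0.065 m and height (world z) of stick_grip below 0.04 m and angle between stick_grip's own z axis and vertical below 0.15 rad and contact force between stick and stick_mat above 0.2 N and linear speed of each of stick, coupon below 0.02 m/s).
It fails at once if the gripper touches the coupon (contact force between the arm and coupon above 0.3 N).
It fails at once if the fingers touch the coupon (contact force between the fingers and coupon above 0.3 N).
It fails at once if the wrench or the red magnet is moved by more than 30 mm (distance of any of wrench, magnet_square from where it was at the start of the episode above 0.03 m).
It also fails if it takes over 72 s, if anything falls off the work surface, if the arm or the gripper's body presses on something with over 40 N, if the wrist force passes 120 N, or if a joint passes its speed limit or range.

## Working session

There is one attempt and no reset: what is moved stays moved. The work goes in short steps, Python scripts to look and compute and a shell command to move; the robot and the scene stay as the last step left them, time stands still between calls to the robot, and variables do not carry over. Pictures are saved under pics/ and viewed, and the job is handed in when it is done.

```bash
mkdir -p pics; cat > h.py <<'E'
import numpy as np, cv2
from rig import ctrl, cams
def K(c): return np.array([[c['fx'],0,c['cx']],[0,c['fy'],c['cy']],[0,0,1.]])
def shot(n,f):
    c=cams.camera(n); cv2.imwrite(f'pics/{f}.png',c['image'][:,:,::-1])
    import pickle; d={k:c[k] for k in c}; pickle.dump(d,open(f'pics/{f}.pkl','wb')); return c
def load(f):
    import pickle; return pickle.load(open(f'pics/{f}.pkl','rb'))
def ray(c,u,v):
    p=cv2.undistortPoints(np.array([[[u,v]]],float),K(c),np.array([c['k1'],0,0,0.]))[0,0]
    T=np.array(c['world_from_camera']); return T[:3,3],T[:3,:3]@np.array([p[0],p[1],1])
def atz(c,u,v,z):
    o,d=ray(c,u,v); return o+d*(z-o[2])/d[2]
def proj(c,P):
    T=np.linalg.inv(np.array(c['world_from_camera'])); P=np.atleast_2d(P)
    q,_=cv2.projectPoints(P.astype(float),cv2.Rodrigues(T[:3,:3])[0],T[:3,3],K(c),np.array([c['k1'],0,0,0.])); return q[:,0]
def crop(c,u0,v0,u1,v1,s,f): cv2.imwrite(f'pics/{f}.png',cv2.resize(c['image'][v0:v1,u0:u1,::-1],None,fx=s,fy=s,interpolation=cv2.INTER_CUBIC))
E
python3 - <<'E'
from h import *
for n in ('scene','top','wrist'):
    c=shot(n,n+'0'); print(n,c['fx'],c['k1'],np.array(c['world_from_camera']).round(3).tolist())
s=ctrl.read_state(); print(s)
E
```

```text
scene 493.2966376386748 -0.04129512415435086 [[-0.754, 0.488, -0.44, 1.167], [0.656, 0.578, -0.485, 0.662], [0.018, -0.654, -0.756, 1.142], [0.0, 0.0, 0.0, 1.0]]
top 455.03668902153015 0.04838183930524454 [[0.012, -0.984, 0.179, 0.332], [-1.0, -0.012, -0.002, 0.001], [0.004, -0.179, -0.984, 1.208], [0.0, 0.0, 0.0, 1.0]]
wrist 313.28596036212514 0.0023222377354706596 [[0.227, 0.944, 0.241, 0.054], [0.974, -0.219, -0.058, 0.551], [-0.002, 0.248, -0.969, 0.383], [0.0, 0.0, 0.0, 1.0]]
{'clock': 0.15, 'joint_pos': array([ 1.23787068e+00,  8.77646518e-02,  1.37188863e+00, -7.58856765e-06,
        1.68358158e+00, -1.03059492e-01]), 'dq': array([ 0.00037486, -0.00166331, -0.00582101, -0.00057172,  0.00029478,
       -0.00150617]), 'effort': array([ 1.56682851e-03, -3.40645552e+01, -3.02791965e+01,  7.17681041e-02,
        3.05189774e-02, -1.21155472e-04]), 'ee_pos': array([0.12517316, 0.5351663 , 0.21859364]), 'ee_rot': array([ 7.83532770e-01,  6.21349921e-01, -6.90408647e-04,  4.44478486e-04]), 'ft_force': array([0.38116659, 0.59581178, 0.76296951]), 'torque': array([ 0.05448703, -0.00826292,  0.03508826]), 'finger_gap': 0.09401270742738967}
```

View pics/scene0.png

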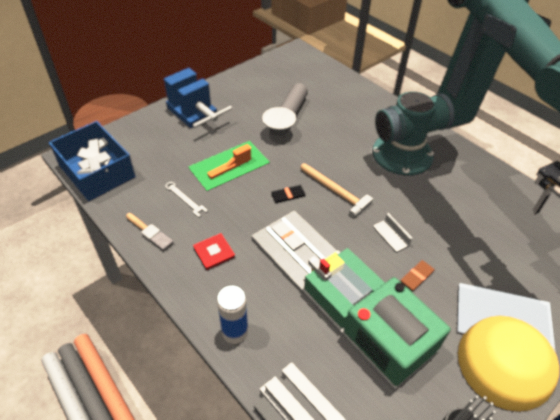

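View pics/top0.png

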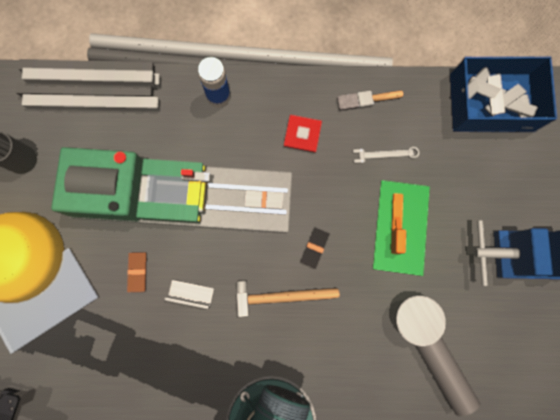

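View pics/wrist0.png

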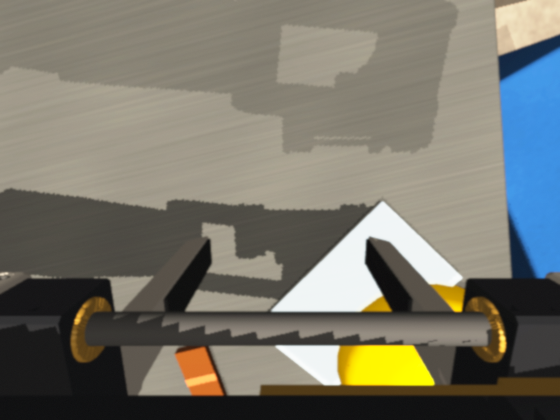

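The top picture shows the machine at (60–290, 150–230), with its feed towards image left. The red tab is at (188,173), the steel coupon at (264,199) on the bed, and the stick on the green mat at (399,222), tongue pointing up.

Possible mix-ups:
- **Coupon:** the black bar at (315,247) and the brown bar at (137,271) are not it.
- **Latch:** the red knob at (120,157), the black knob at (114,206) and the red magnet at (303,133) are not it.
- **Stick:** the hammer at (290,297) and the brush at (370,99) are not it.

```bash
python3 - <<'E'
from h import *
c=load('top0'); crop(c,130,140,300,240,4.7,'t_m'); crop(c,365,170,440,285,5,'t_s')
c=load('scene0'); crop(c,245,200,385,330,4.6,'s_m')
E
```

```text
(no output)
```

View pics/t_m.png

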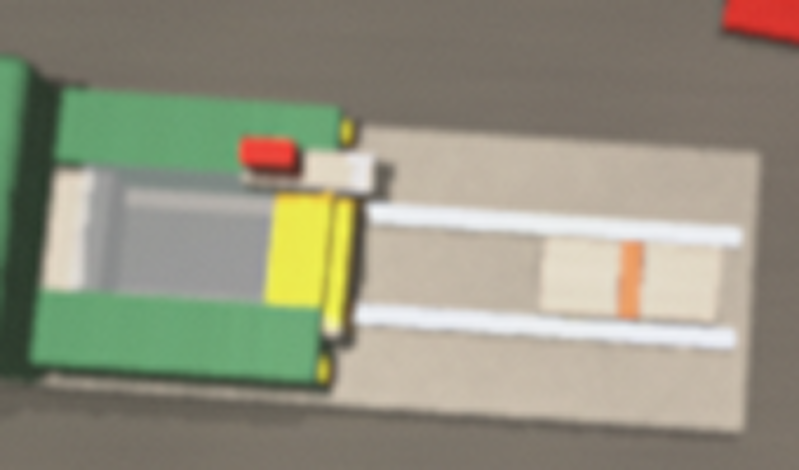

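View pics/t_s.png

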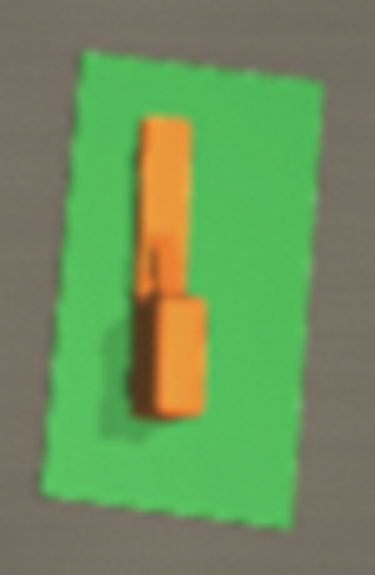

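View pics/s_m.png

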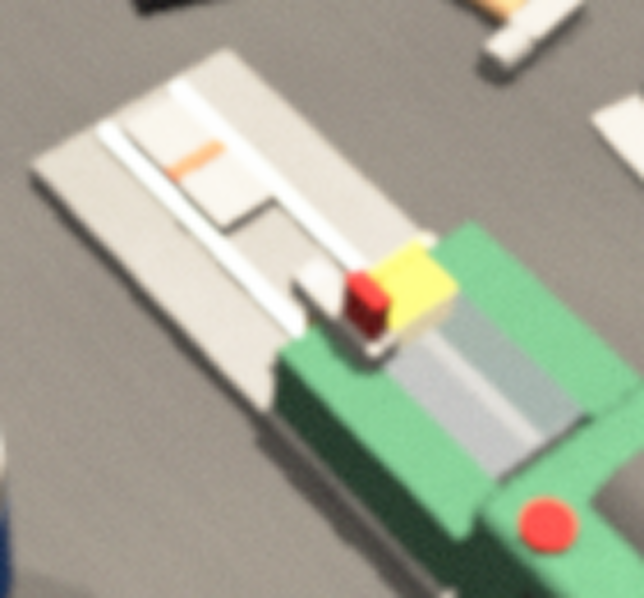

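```bash
cat > fit.py <<'E'
from h import *
from scipy.optimize import least_squares
t=load('top0'); s=load('scene0')
T=lambda u,v:(130+u/4.7,140+v/4.7); S=lambda u,v:(245+u/4.6,200+v/4.6)
obs=[(t,T(760,150),(-.23,-.08,.02)),(t,T(745,432),(-.23,.08,.02)),(t,T(340,107),(0,-.08,.08)),(t,T(318,378),(0,.08,.08)),
(t,T(741,237),(-.222,-.029,.026)),(t,T(735,340),(-.222,.029,.026)),
(s,S(230,48),(-.23,.08,.02)),(s,S(32,168),(-.23,-.08,.02)),(s,S(277,355),(0,-.08,.08)),(s,S(470,222),(0,.08,.08))]
def M(p): c,n=np.cos(p[2]),np.sin(p[2]); return lambda q:np.array([p[0]+c*q[0]-n*q[1],p[1]+n*q[0]+c*q[1],q[2]])
def f(p):
    m=M(p); return np.concatenate([proj(c,m(q))[0]-np.array(o) for c,o,q in obs])
r=least_squares(f,[.5,.15,1.57]); p=r.x
if __name__=='__main__':
    print(p,r.fun.reshape(-1,2).round(1).tolist())
    m=M(p)
    inv=lambda w:(np.array([[np.cos(p[2]),np.sin(p[2])],[-np.sin(p[2]),np.cos(p[2])]])@(np.array(w[:2])-p[:2])).round(4)
    # tab top: z unknown ~ nose 80 + plate ; top corners
    for z in (.115,.12,.125):
        print(z,[inv(atz(t,*T(u,v),z)) for u,v in((242,137),(296,140),(296,172),(242,168))],inv(atz(s,*S(*(365,275)),z)), inv(atz(s,*S(347,275),z)),inv(atz(s,*S(388,300),z)))
    for u,v in((542,238),(720,248),(715,320),(540,312)): print('coup',inv(atz(t,*T(u,v),.032)))
    X=lambda u,v:(365+u/5,170+v/5)
    print('mat',[atz(t,*X(u,v),.004).round(4)[:2].tolist() for u,v in((83,51),(323,82),(292,528),(42,494))])
    print('handle top',[atz(t,*X(u,v),.060).round(4)[:2].tolist() for u,v in((160,296),(207,299),(204,416),(158,416))])
    print('tongue',[atz(t,*X(u,v),.018).round(4)[:2].tolist() for u,v in((142,118),(191,120))])
E
python3 fit.py
```

```text
[0.56064701 0.18658924 1.51703722] [[-0.6, 0.2], [-1.0, -0.5], [-0.1, -2.2], [-1.4, 2.2], [-0.6, -0.4], [-0.7, -0.7], [-0.9, -0.7], [-0.7, -1.8], [-2.0, -1.0], [1.5, -2.2]]
0.115 [array([ 0.0426, -0.0456]), array([ 0.0144, -0.0459]), array([ 0.0127, -0.0288]), array([ 0.041, -0.029])] [ 0.0111 -0.0216] [ 0.0051 -0.0295] [ 0.0315 -0.0226]
0.12 [array([ 0.0415, -0.0444]), array([ 0.0134, -0.0447]), array([ 0.0117, -0.0277]), array([ 0.0399, -0.0279])] [ 0.0135 -0.0243] [ 0.0075 -0.0322] [ 0.0338 -0.0253]
0.125 [array([ 0.0404, -0.0432]), array([ 0.0124, -0.0435]), array([ 0.0108, -0.0265]), array([ 0.0388, -0.0268])] [ 0.016 -0.027] [ 0.0099 -0.0349] [ 0.0361 -0.0281]
coup [-0.1122 -0.0189]
coup [-0.2122 -0.0198]
coup [-0.212   0.0212]
coup [-0.1143  0.0231]
mat [[0.6126, -0.293], [0.597, -0.4211], [0.3596, -0.3929], [0.375, -0.2642]]
handle top [[0.473, -0.3142], [0.4718, -0.3378], [0.4129, -0.3337], [0.4125, -0.3109]]
tongue [[0.5732, -0.3197], [0.5724, -0.3456]]
```

Residuals are about 2 px, and the coupon measures 100 × 42 mm, as it should. The tab sits at machine (0.026, −0.036) with its top at about 0.12 m, and the stick's handle measures 60 × 24 mm. Next I work out the approach to the latch.

```bash
cat > go.py <<'E'
import sys
from fit import *
from scipy.spatial.transform import Rotation as R
def rel(target,yaw=None):
    st=ctrl.read_state(); r=R.from_quat(st['ee_rot']).as_matrix()
    print('t',st['clock'],'tcp',st['ee_pos'].round(4),'gap',round(st['finger_gap'],4),'F',st['ft_force'].round(1))
    cur=np.arctan2(r[1,0],r[0,0])
    if yaw is not None:
        turn=-np.degrees((yaw-cur+np.pi)%(2*np.pi)-np.pi); print('turn tool z',turn.round(2))
        X=np.array([np.cos(yaw),np.sin(yaw),0]);Y=np.array([np.sin(yaw),-np.cos(yaw),0]);r=np.c_[X,Y,[0,0,-1]]
    print('shift cm (after turn)',(r.T@(np.array(target)-st['ee_pos'])*100).round(2))
E
python3 - <<'E'
from go import *
print('helmet',atz(t,10,255,.1),p)
q=M(p)(np.array([.026,.002,.106])); print(q); rel(q,p[2])
E
```

```text
helmet [0.39593696 0.62410463 0.1       ] [0.56064701 0.18658924 1.51703722]
[0.56004696 0.21265914 0.106     ]
t 0.15 tcp [0.1252 0.5352 0.2186] gap 0.094 F [0.4 0.6 0.8]
turn tool z -10.09
shift cm (after turn) [-29.87  45.16  11.26]
```

```bash
python3 -m pendant '[[0,0,0,-2,-5],[0,0,0,-2,-5.1],[0,-4,2,0,0],[0,-4,2.5,0,0],[0,-4,2.5,0,0],[0,-4,2.5,0,0],[0,-3,3.5,0,0],[0,-3,3.5,0,0],[0,-3,3.5,0,0],[0,-2,4,0,0],[0,-2,4,0,0],[0,0,0,0,0]]'; python3 -m pendant '[[0,-0.5,4,0,0],[0,0,4,0,0],[0,0,4,0,0],[0,0,2,0,0],[0,0,0,0,0],[0,0,0,0,0]]'
python3 - <<'E'
from go import *
q=M(p)(np.array([.026,.002,.106])); rel(q,p[2])
E
```

```text
clock: 1.35
ee_pos: [0.3925, 0.228, 0.2583]
ee_rot: [0.728, 0.685, -0.001, 0.001]
ft_force: [-0.6, 0.5, 0.5]
finger_gap: 0.0018
clock: 1.95
ee_pos: [0.528, 0.2191, 0.2589]
ee_rot: [0.726, 0.688, -0.001, -0.001]
ft_force: [0.0, 0.3, -0.0]
finger_gap: 0.0004
t 1.95 tcp [0.528  0.2191 0.2589] gap 0.0004 F [ 0.   0.3 -0. ]
turn tool z 0.05
shift cm (after turn) [-0.47  3.24 15.29]
```

```bash
python3 -m pendant '[[0,-0.5,3.2,3,0],[0,0,0,4,0],[0,0,0,4,0],[0,0,0,2,0],[0,0,0,0,0],[0,0,0,0,0]]'
python3 - <<'E'
from go import *
q=M(p)(np.array([.026,.002,.106])); rel(q,p[2])
c=shot('wrist','w1'); c=shot('scene','s1'); crop(c,245,200,385,330,4.6,'s1c'); c=shot('top','t1'); crop(c,130,140,300,240,4.7,'t1c')
E
```

```text
clock: 2.55
ee_pos: [0.5598, 0.2125, 0.1307]
ee_rot: [0.725, 0.688, 0.0, 0.0]
ft_force: [-0.7, 0.1, -0.1]
finger_gap: 0.0005
t 2.55 tcp [0.5598 0.2125 0.1307] gap 0.0005 F [-0.7  0.1 -0.1]
turn tool z 0.08
shift cm (after turn) [0.02 0.02 2.47]
```

View pics/s1c.png

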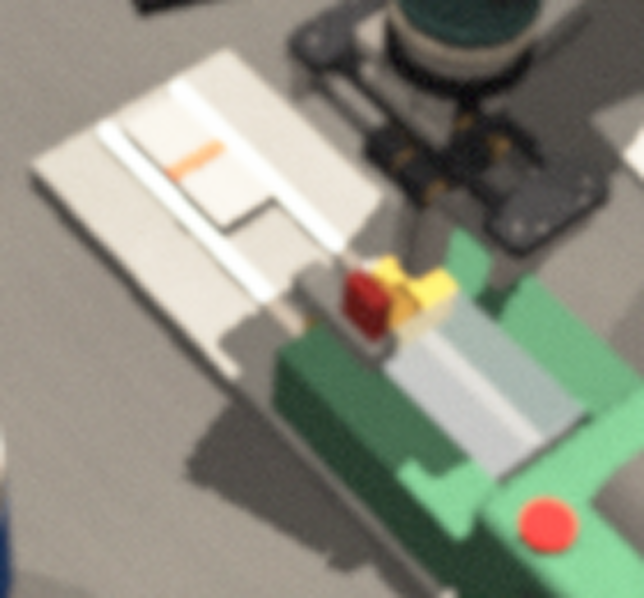

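View pics/w1.png

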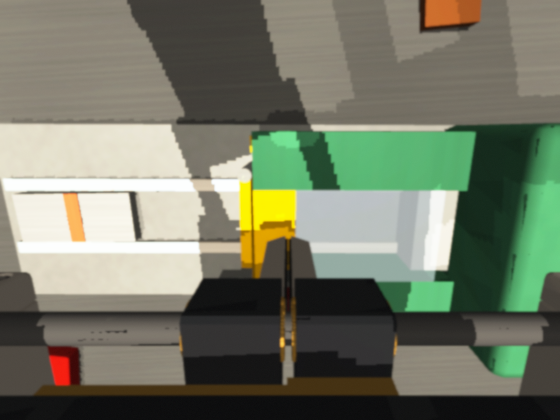

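The closed fingers stand on the +y side of the tab, over the yellow band, clear of everything. Now I go down and push.

```bash
python3 -m pendant '[[0,0,0,2.3,0],[0,0,0,0,0],[0,0,0.8,0,0],[0,0,0.8,0,0],[0,0,0.5,0,0],[0,0,0.5,0,0],[0,0,0.5,0,0],[0,0,0.5,0,0],[0,0,0.4,0,0],[0,0,0.4,0,0],[0,0,0,0,0],[0,0,0,0,0]]'
python3 - <<'E'
from go import *
q=M(p)(np.array([.026,.002,.106])); rel(q,p[2])
c=shot('wrist','w2'); c=shot('scene','s2'); crop(c,245,200,385,330,4.6,'s2c')
E
```

```text
clock: 3.9
ee_pos: [0.6047, 0.2095, 0.1064]
ee_rot: [0.726, 0.688, 0.0, -0.0]
ft_force: [-3.3, 0.7, 2.2]
finger_gap: 0.0006
t 3.9 tcp [0.6047 0.2095 0.1064] gap 0.0006 F [-3.3  0.7  2.2]
turn tool z 0.01
shift cm (after turn) [ 0.08 -4.47  0.04]
```

View pics/s2c.png

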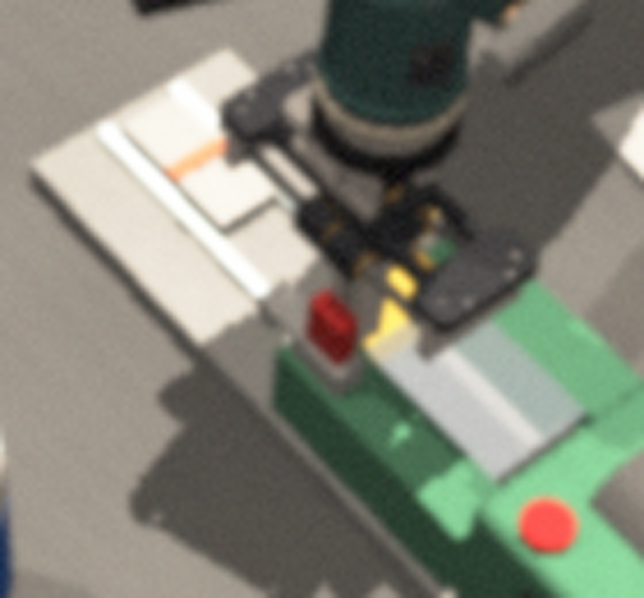

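View pics/w2.png

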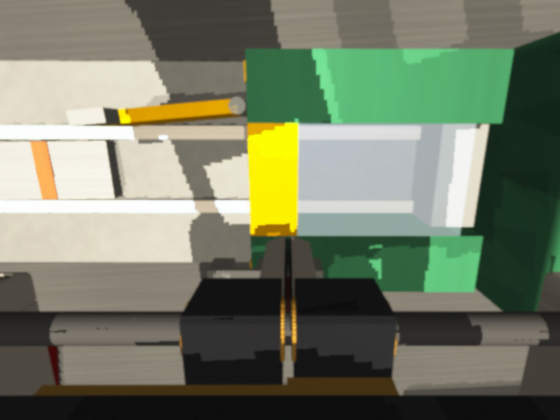

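The latch has slid and the door (from (237,105) to (75,115)) is swinging out. I wait, then back off and rise.

```bash
python3 -m pendant '[[0,0,0,0,0],[0,0,0,0,0],[0,0,0,0,0],[0,0,0,0,0],[0,0,0,0,0],[0,0,-1,0,0],[0,0,-1.5,-1,0],[0,0,0,-4,0],[0,0,0,-4,0],[0,0,0,-4,0],[0,0,0,-1,0],[0,0,0,0,0]]'
python3 - <<'E'
from go import *
c=shot('wrist','w3')
# stick: handle top centre, tongue tip
h=np.array([[0.473,-0.3142],[0.4718,-0.3378],[0.4129,-0.3337],[0.4125,-0.3109]]); g=h.mean(0); tip=np.array([.5728,-.3327])
d=tip-g; print(g,np.linalg.norm(d),np.degrees(np.arctan2(d[1],d[0])))
e=(h[0]+h[1]-h[2]-h[3]); print(np.degrees(np.arctan2(e[1],e[0])))
E
```

```text
clock: 5.2
ee_pos: [0.5807, 0.2109, 0.2492]
ee_rot: [0.726, 0.688, 0.003, 0.002]
ft_force: [-0.1, -0.5, -0.1]
finger_gap: 0.0003
[ 0.44255 -0.32415] 0.1305303221477676 -3.7556782999443312
-3.5464585932054784
```

View pics/w3.png

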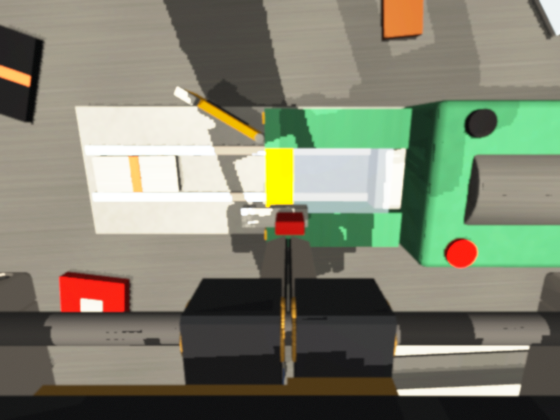

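The door stands fully open (hinge (262,138), keeper (183,94), about 120°), and the coupon has not moved. Next is the stick. I'll pick it up at tool yaw −93.7°, so that a 90° turn afterwards stays within joint 6's range.

```bash
python3 -m pendant '[[9,-5,0,0,0],[9,-5,0,0,0],[9,-5,0,0,0],[9,-5,-1,0,0],[9,-5,-1,0,0],[9,-5,-1,0,0],[9,-5,-1,0,0],[9,-5,-1,0,0],[9,-5,-1,0,0],[9,-5,-2,0,0],[9,-4,-2,0,0],[9,0,0,0,8.5]]'; python3 -m pendant '[[9,0,0,0,8.5],[9,0,0,0,8.5],[9,0,0,0,8.5],[9,0,0,0,8.5],[9,0,0,0,8.5],[9,0,0,0,8.5],[9,0,0,0,8.5],[9,0,0,0,8.5],[9,0,0,0,8.5],[9,0,0,0,8.5],[9,0,0,0,8.5],[9,0,0,0,8.5]]'; python3 -m pendant '[[9,0,0,0,8.5],[9,0,0,0,8.5],[9,0,0,0,8.5],[9,0,0,0,8.5],[9,0,0,0,8.5],[9,0,0,0,8.5],[9,0,0,0,8.5],[9,0,0,0,8.5],[9,0,0,0,0]]'
python3 - <<'E'
from go import *
c=shot('wrist','w4'); rel([.4426,-.3242,.12],np.radians(-93.7))
E
```

```text
clock: 6.45
ee_pos: [0.45, -0.3179, 0.2421]
ee_rot: [0.778, 0.628, -0.002, -0.003]
ft_force: [-0.5, 1.0, 0.3]
finger_gap: 0.0892
clock: 7.65
ee_pos: [0.4529, -0.3132, 0.2426]
ee_rot: [0.978, -0.207, -0.003, -0.001]
ft_force: [0.1, 0.5, 0.5]
finger_gap: 0.0903
clock: 8.55
ee_pos: [0.453, -0.3133, 0.2429]
ee_rot: [-0.697, 0.717, 0.003, -0.0]
ft_force: [-0.3, -0.4, -0.3]
finger_gap: 0.0902
t 8.6 tcp [ 0.4531 -0.3133  0.2434] gap 0.09 F [-0.4 -0.4  0.2]
turn tool z 2.29
shift cm (after turn) [ 1.16  0.98 12.34]
```

View pics/w4.png

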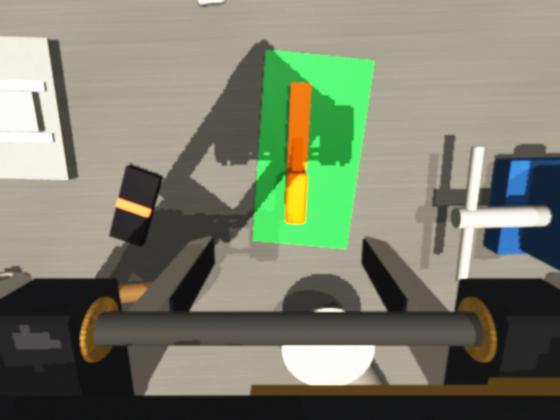

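```bash
python3 - <<'E'
from go import *
c=load('w4'); P=[atz(c,u,v,.06)[:2] for u,v in((287,172),(308,172),(306,223),(285,223))]; print(np.round(P,4),np.mean(P,0))
print('tip',[atz(c,u,v,.018).round(4) for u,v in((291,83),(311,84))])
for z in(0.05,.1): print('disc',atz(t,420,298,z),atz(t,420,320,z), atz(t,396,320,z))
crop(load('w4'),270,60,330,240,3.2,'w4c')
E
```

```text
[[ 0.4767 -0.3131]
 [ 0.4761 -0.3364]
 [ 0.4169 -0.3335]
 [ 0.4175 -0.3091]] [ 0.44684125 -0.32301263]
tip [array([ 0.5744, -0.3201,  0.018 ]), array([ 0.5727, -0.3433,  0.018 ])]
disc [ 0.30379339 -0.36664797  0.05      ] [ 0.2511919  -0.36387187  0.05      ] [ 0.25011516 -0.30536913  0.05      ]
disc [ 0.30502471 -0.35079085  0.1       ] [ 0.25469502 -0.34813464  0.1       ] [ 0.25366479 -0.29215856  0.1       ]
```

View pics/w4c.png

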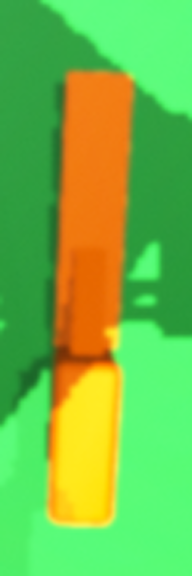

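```bash
python3 -m pendant '[[7,1.1,0.8,0,2.3],[7,0,0,5,0],[7,0,0,5,0],[7,0,0,5,0],[7,0,0,3,0],[7,0,0,2,0],[7,0,0,0.7,0],[7,0,0,0,0],[0,0,0,0,0],[0,0,0,0,0],[0,0,0,0,0],[0,0,0,0,0]]';python3 -m pendant '[[0,0,0,0,0],[0,0,0,0,0],[0,0,0,-3,0],[0,0,0,-4,0],[0,0,0,-4,0],[0,0,0,0,0]]'
python3 - <<'E'
from go import *
c=shot('wrist','w5'); c=shot('scene','s5'); crop(c,150,90,330,230,4.4,'s5c')
E
```

```text
clock: 9.8
ee_pos: [0.4461, -0.325, 0.0405]
ee_rot: [-0.683, 0.731, -0.001, 0.0]
ft_force: [-0.9, -0.5, 0.1]
finger_gap: 0.0414
clock: 10.4
ee_pos: [0.4485, -0.3271, 0.1566]
ee_rot: [-0.683, 0.731, -0.007, 0.001]
ft_force: [0.9, -0.6, 0.0]
finger_gap: 0.0237
```

View pics/w5.png

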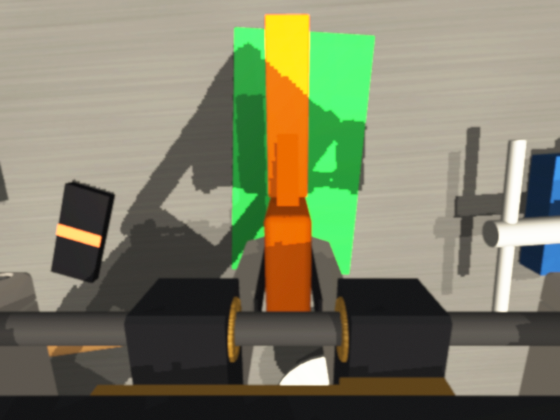

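View pics/s5c.png

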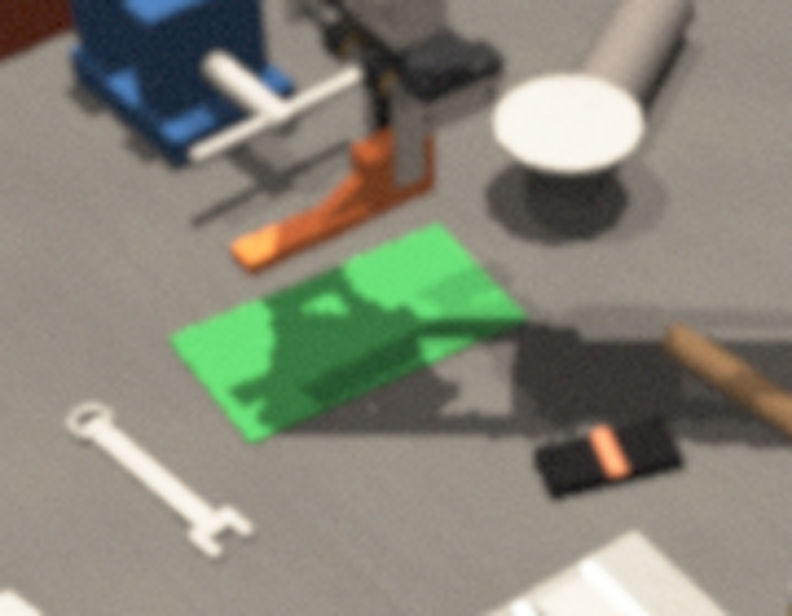

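The stick is gripped and level: jaws 23.7 mm apart, handle centred. Now I turn 90° and move behind the coupon.

```bash
python3 - <<'E'
from go import *
st=ctrl.read_state(); print(st['ee_pos'],st['joint_pos'].round(3))
c=load('w5'); T=np.array(c['world_from_camera'])
# fit stick pose: tongue top tip corners, handle front-top edge corners (stick frame rel grip)
ob=[((265,14),(.130,.012,-.014)),((309,14),(.130,-.012,-.014)),((266,205),(.030,.012,.028)),((309,205),(.030,-.012,.028))]
def f(x):
    R_=R.from_euler('zyx',x[3:]).as_matrix()
    return np.concatenate([proj(c,x[:3]+R_@np.array(q))[0]-o for o,q in ob])
r=least_squares(f,[.446,-.327,.148,-.065,0,0]); print(r.x[:3],np.degrees(r.x[3:]),r.fun.round(1))
rel(M(p)([-.37,0,.157]),p[2]-np.pi/2)
E
```

```text
[ 0.44595714 -0.3248964   0.15025986] [-0.732  0.113  1.48   0.     1.546  0.906]
[ 0.45222686 -0.32804264  0.12069016] [-3.76796874 -7.14017266 -0.672352  ] [ 0.8 -0.1 -0.8 -0.1 -0.1  0.1  0.   0. ]
t 10.5 tcp [ 0.446  -0.3249  0.1503] gap 0.0235 F [ 0.7 -0.2 -1.2]
turn tool z -90.78
shift cm (after turn) [  8.7  -14.69  -0.67]
```

```bash
python3 -m pendant '[[0,0,0,0,-8.25],[0,0,0,0,-8.25],[0,0,0,0,-8.25],[0,0,0,0,-8.25],[0,0,0,0,-8.25],[0,0,0,0,-8.25],[0,0,0,0,-8.25],[0,0,0,0,-8.25],[0,0,0,0,-8.25],[0,0,0,0,-8.25],[0,0,0,0,-8.25],[0,0,0,0,0]]';python3 -m pendant '[[0,2.2,-3.6,0,0],[0,2.2,-3.7,0,0],[0,2.2,-3.7,0,0],[0,2.1,-3.7,0,0],[0,0,0,0,0],[0,0,0,0,0]]'
python3 - <<'E'
from go import *
c=shot('wrist','w6'); 
rel(M(p)([-.37,0,.07]),p[2]-np.pi/2)
E
```

```text
clock: 11.7
ee_pos: [0.4445, -0.3236, 0.1464]
ee_rot: [1.0, -0.027, -0.002, -0.002]
ft_force: [0.2, 0.1, -0.5]
finger_gap: 0.0235
clock: 12.3
ee_pos: [0.54, -0.1815, 0.1477]
ee_rot: [1.0, -0.027, -0.002, -0.0]
ft_force: [-0.2, 0.1, -0.6]
finger_gap: 0.0235
t 12.35 tcp [ 0.5397 -0.1824  0.148 ] gap 0.0236 F [ 0.2 -0.3 -1.2]
turn tool z -0.11
shift cm (after turn) [0.11 0.04 7.8 ]
```

View pics/w6.png

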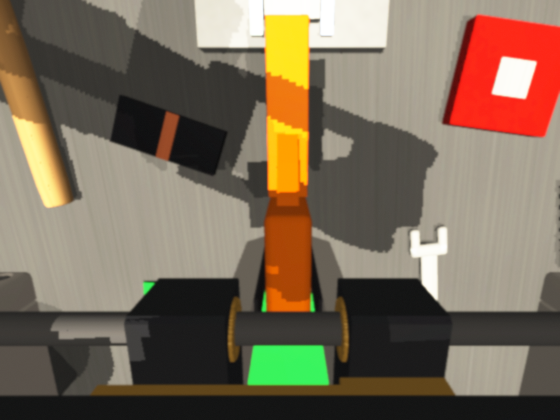

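```bash
python3 -m pendant '[[0,0,0,4,-0.1],[0,0.1,0,3,0],[0,0,0,1,0],[0,0,0,0,0],[0,0,0,0,0]]'
python3 - <<'E'
from go import *
c=shot('scene','s7'); crop(c,215,150,355,270,5,'s7c');c=shot('top','t7'); crop(c,230,160,350,240,6,'t7c')
rel(M(p)([-.37,0,.06]),p[2]-np.pi/2)
E
```

```text
clock: 12.85
ee_pos: [0.5419, -0.1836, 0.0707]
ee_rot: [1.0, -0.027, 0.001, 0.0]
ft_force: [1.4, -0.2, -0.4]
finger_gap: 0.0236
t 12.95 tcp [ 0.5427 -0.1836  0.0718] gap 0.0238 F [ 0.7 -0.1 -1.7]
turn tool z 0.02
shift cm (after turn) [-0.2  -0.06  1.18]
```

View pics/s7c.png

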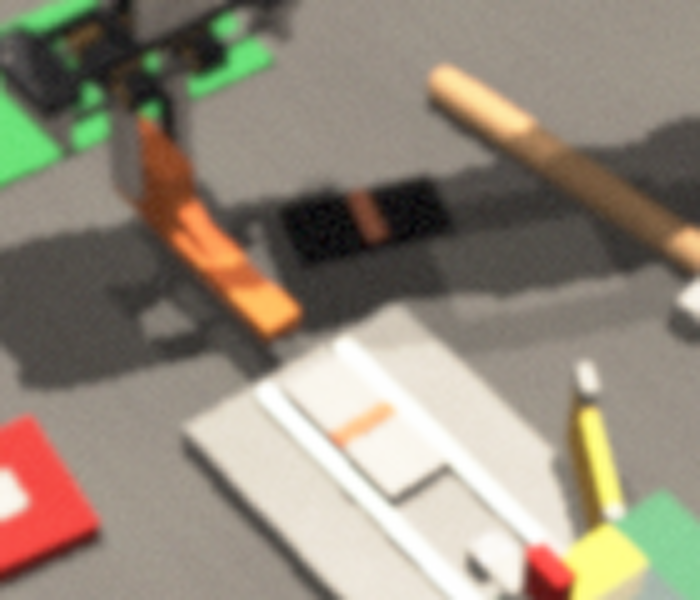

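View pics/t7c.png

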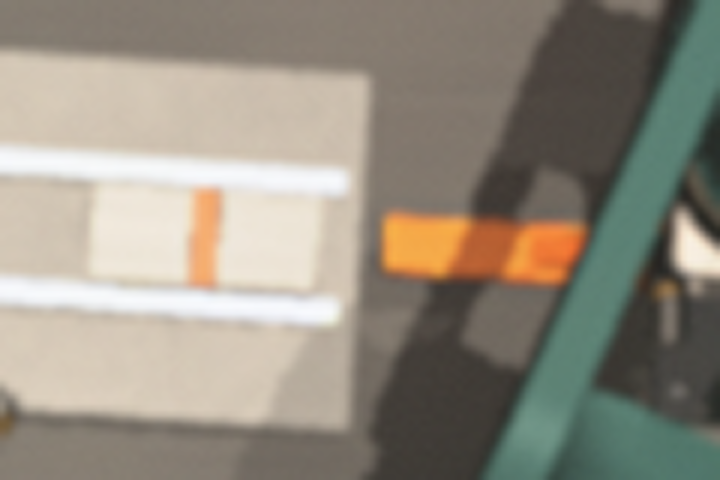

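```bash
python3 - <<'E'
from go import *
a=load('t7'); b=load('s7')
inv=lambda w:np.r_[(np.array([[np.cos(p[2]),np.sin(p[2])],[-np.sin(p[2]),np.cos(p[2])]])@(w[:2]-p[:2])),w[2]].round(4)
def tri(u,v):
    o1,d1=ray(a,*u);o2,d2=ray(b,*v)
    k=np.linalg.lstsq(np.c_[d1,-d2],o2-o1,rcond=None)[0]; A,B=o1+k[0]*d1,o2+k[1]*d2
    print(inv((A+B)/2),np.linalg.norm(A-B).round(4))
T=lambda u,v:(230+u/6,160+v/6);S=lambda u,v:(215+u/5,150+v/5)
tri(T(386,213),S(265,330)); tri(T(383,274),S(300,311))
tri(T(349,171),S(262,386)); tri(T(342,322),S(343,341)); # rail outer front corners known (-.222,-+.034? ,.026)
tri(T(370,75),S(183,428)); tri(T(348,430),S(400,305))
E
```

```text
[-0.241  -0.0115  0.0452] 0.0011
[-0.2415  0.015   0.0433] 0.0008
[-0.2223 -0.031   0.0271] 0.0064
[-0.2249  0.0339  0.0184] 0.0027
[-0.2309 -0.0795  0.0152] 0.0022
[-0.23    0.0814  0.014 ] 0.0041
```

The triangulated tip is at machine (−0.241, 0.002), level, with its underside about 35 mm above the bench. I lower it to just above the bed and start pushing.

```bash
python3 -m pendant '[[0,0,0,0.6,0],[0,0,0,0.5,0],[0,0,0,0,0],[0,0,-1,0,0],[0,0,-1,0,0],[0,0,-0.6,0,0],[0,0,-0.6,0,0],[0,0,-1,0,0],[0,0,-1,0,0],[0,0,0,0,0]]'
python3 - <<'E'
from go import *
c=shot('wrist','w8');c=shot('scene','s8'); crop(c,215,150,355,270,5,'s8c')
rel(M(p)([-.105,0,.06]),p[2]-np.pi/2)
E
```

```text
clock: 13.95
ee_pos: [0.5442, -0.1286, 0.0584]
ee_rot: [1.0, -0.026, -0.0, -0.001]
ft_force: [-1.0, 0.2, -1.6]
finger_gap: 0.0241
t 14.05 tcp [ 0.5441 -0.1298  0.0582] gap 0.0235 F [ 0.1  0.6 -2.5]
turn tool z 0.11
shift cm (after turn) [ -0.05 -21.18  -0.18]
```

View pics/s8c.png

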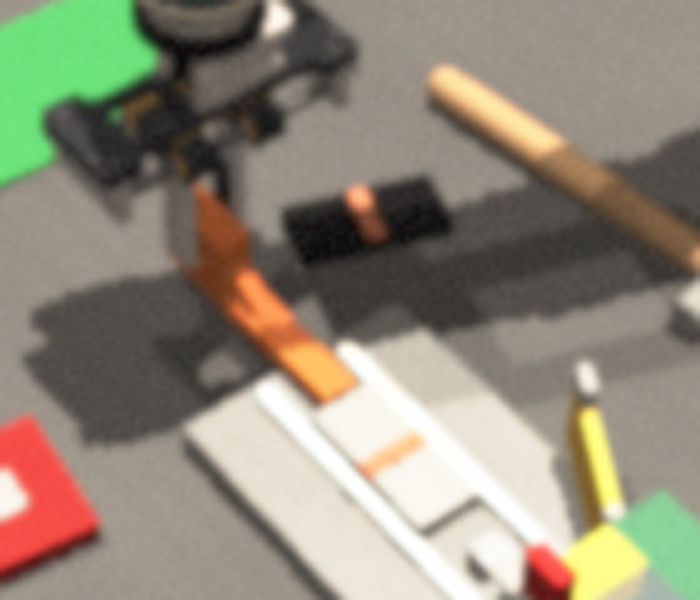

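View pics/w8.png

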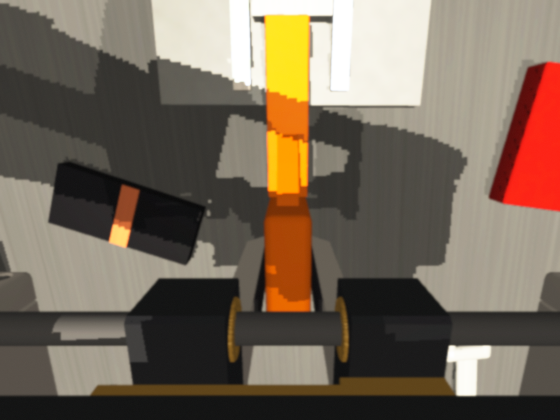

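The tip has met the coupon and is moving it straight between the rails. I keep pushing.

```bash
python3 -m pendant '[[0,0,-1,-0.15,0],[0,0,-1.5,0,0],[0,0,-1.5,0,0],[0,0,-1.5,0,0],[0,0,-1.5,0,0],[0,0,-1.5,0,0],[0,0,-1.5,0,0],[0,0,-1.5,0,0],[0,0,-1.5,0,0],[0,0,-1.5,0,0],[0,0,-1,0,0],[0,0,0,0,0]]'
python3 - <<'E'
from go import *
c=shot('scene','s9'); crop(c,215,150,385,300,4,'s9c')
rel(M(p)([-.105,0,.06]),p[2]-np.pi/2)
E
```

```text
clock: 15.25
ee_pos: [0.5525, 0.0261, 0.0601]
ee_rot: [1.0, -0.025, 0.0, -0.001]
ft_force: [0.4, -0.1, -0.7]
finger_gap: 0.0241
t 15.3 tcp [0.5525 0.0253 0.0601] gap 0.024 F [ 0.4  0.2 -0.7]
turn tool z 0.13
shift cm (after turn) [-0.05 -5.65  0.01]
```

View pics/s9c.png

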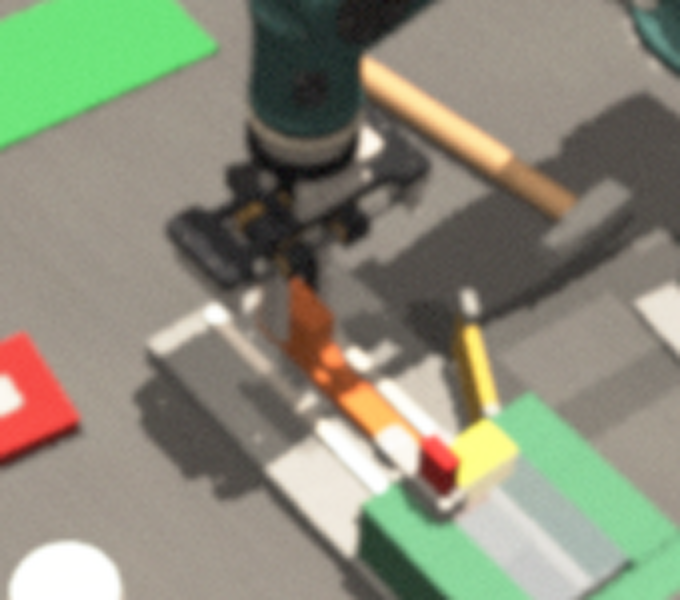

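```bash
python3 -m pendant '[[0,0,-1,0,0],[0,0,-1,0,0],[0,0,-0.8,0,0],[0,0,-0.8,0,0],[0,0,-0.5,0,0],[0,0,-0.5,0,0],[0,0,-0.5,0,0],[0,0,0,0,0]]'; python3 -m pendant '[[0,0,-0.3,0,0],[0,0,0,0,0]]'; python3 -m pendant '[[0,0,-0.3,0,0],[0,0,0,0,0]]'; python3 -m pendant '[[0,0,-0.2,0,0],[0,0,0,0,0]]'
```

```text
clock: 16.1
ee_pos: [0.5551, 0.0761, 0.0599]
ee_rot: [1.0, -0.026, -0.0, -0.001]
ft_force: [0.2, -0.5, -1.1]
finger_gap: 0.0237
clock: 16.3
ee_pos: [0.5552, 0.0783, 0.06]
ee_rot: [1.0, -0.026, 0.0, -0.0]
ft_force: [-0.3, -0.6, -0.9]
finger_gap: 0.024
clock: 16.5
ee_pos: [0.5554, 0.0811, 0.06]
ee_rot: [1.0, -0.026, 0.0, -0.0]
ft_force: [-0.2, -2.1, -0.7]
finger_gap: 0.0236
clock: 16.7
ee_pos: [0.5556, 0.0813, 0.0604]
ee_rot: [1.0, -0.026, 0.0, 0.002]
ft_force: [-1.1, -6.8, 1.1]
finger_gap: 0.0239
```

The force rose to 6.8 N at TCP y = 0.0813, where I expected the stop at 0.0817. I check by picture.

```bash
python3 -m pendant '[[0,0,-0.1,0,0],[0,0,0,0,0],[0,0,0,0,0]]'; python3 - <<'E'
from go import *
c=shot('wrist','w10');c=shot('top','t10'); crop(c,130,140,300,240,4.7,'t10c')
c=shot('scene','s10'); crop(c,275,230,395,330,6,'s10c')
E
```

```text
clock: 17.0
ee_pos: [0.5556, 0.0814, 0.0606]
ee_rot: [1.0, -0.027, 0.0, 0.002]
ft_force: [-1.1, -8.1, 2.6]
finger_gap: 0.0238
```

View pics/t10c.png

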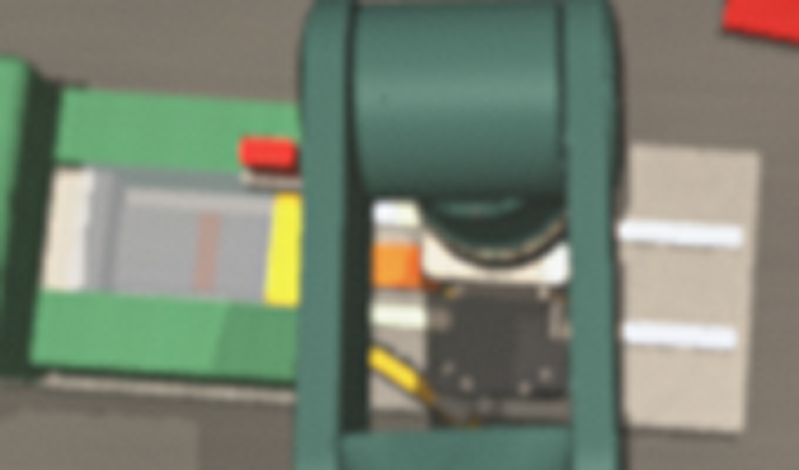

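View pics/w10.png

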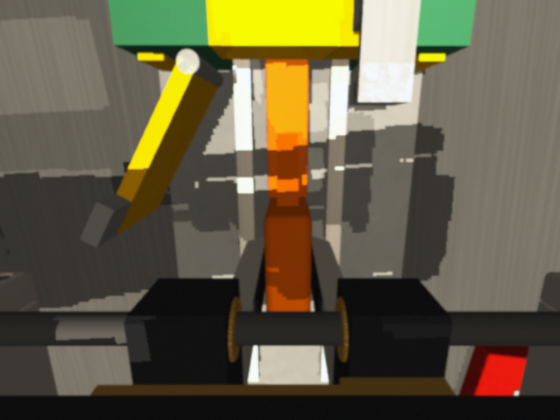

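View pics/s10c.png

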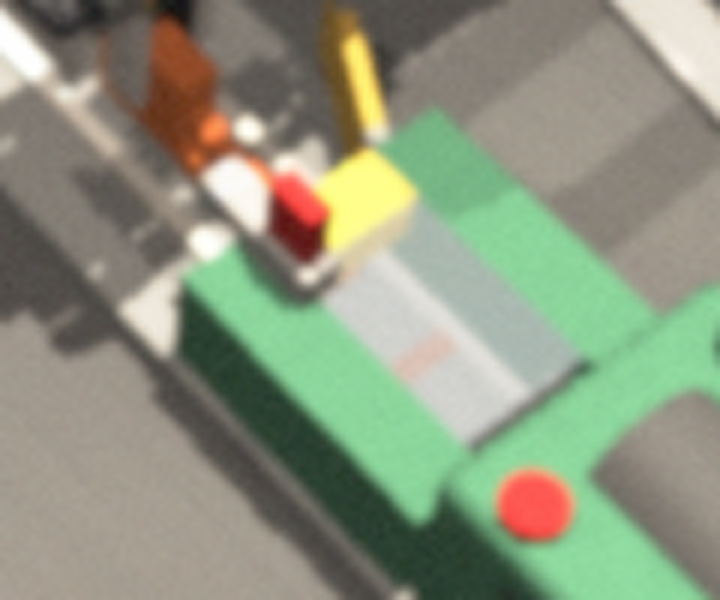

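```bash
python3 - <<'E'
from go import *
inv=lambda w:(np.array([[np.cos(p[2]),np.sin(p[2])],[-np.sin(p[2]),np.cos(p[2])]])@(w[:2]-p[:2])).round(4)
print(inv(atz(t,130+208/4.7,140+252/4.7,.033)),inv(atz(t,130+103/4.7,140+235/4.7,.032)))
s=load('s10'); print(inv(atz(s,275+425/6,230+357/6,.033)))
st=ctrl.read_state(); print(st['ee_pos'])
rel([.4446,-.3236,.15])
E
```

```text
[0.0729 0.0016] [ 0.1323 -0.0043]
[0.078  0.0047]
[0.55560765 0.08139014 0.06054436]
t 17.15 tcp [0.5556 0.0814 0.0605] gap 0.0239 F [-1.7 -8.2  1.8]
shift cm (after turn) [-8.93 41.08 -8.75]
```

The bead shows through the window at x = 0.073 (top) and 0.078 (scene), averaging 0.075, so the coupon is home. I draw the stick straight back, lift it and take it to the mat.

```bash
python3 -m pendant '[[0,0,1,0,0],[0,0,3,0,0],[0,0,4,0,0],[0,0,4,0,0],[0,0,4,0,0],[0,0,4,0,0],[0,0,4,0,0],[0,0,3,-2,0],[0,0,0,-4,0],[0,-3,3,-3,0],[0,-3,4,0,0],[0,-2.9,4,0,0]]'; python3 -m pendant '[[0,0,3,0,0],[0,0,0,0,8.25],[0,0,0,0,8.25],[0,0,0,0,8.25],[0,0,0,0,8.25],[0,0,0,0,8.25],[0,0,0,0,8.25],[0,0,0,0,8.25],[0,0,0,0,8.25],[0,0,0,0,8.25],[0,0,0,0,8.25],[0,0,0,0,8.25]]'; python3 -m pendant '[[0,0,0,0,0],[0,0,0,0,0]]'
python3 - <<'E'
from go import *
shot('wrist','w11'); rel([.4446,-.3236,.0415],np.radians(-93.7))
E
```

```text
clock: 18.35
ee_pos: [0.448, -0.2905, 0.1505]
ee_rot: [1.0, -0.025, 0.002, 0.0]
ft_force: [0.8, -0.7, -1.9]
finger_gap: 0.024
clock: 19.55
ee_pos: [0.4466, -0.3191, 0.1485]
ee_rot: [-0.681, 0.732, 0.0, 0.001]
ft_force: [0.2, 0.1, -1.3]
finger_gap: 0.0236
clock: 19.75
ee_pos: [0.4464, -0.3193, 0.1486]
ee_rot: [-0.685, 0.729, 0.0, 0.001]
ft_force: [0.3, 0.0, -0.8]
finger_gap: 0.024
t 19.8 tcp [ 0.4464 -0.3194  0.1486] gap 0.0237 F [-0.6  0.  -0.7]
turn tool z 0.09
shift cm (after turn) [ 0.43  0.15 10.71]
```

View pics/w11.png

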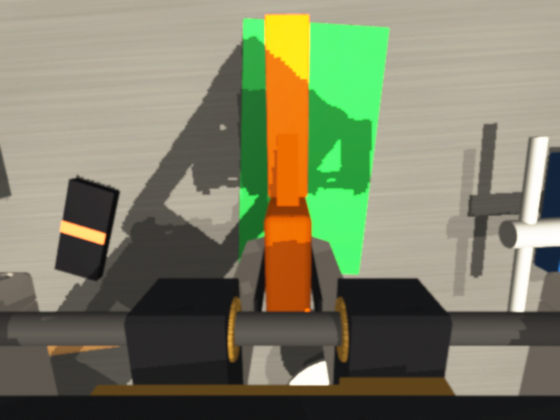

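```bash
python3 -m pendant '[[0,1.2,0.1,0,0],[0,0,0,4,0],[0,0,0,4,0],[0,0,0,2,0],[0,0,0,0.6,0],[0,0,0,0,0],[0,0,0,0,0]]'; python3 -m pendant '[[0,0,0,0.2,0],[0,0,0,0,0]]'; python3 -m pendant '[[0,0,0,0.2,0],[0,0,0,0,0]]'
```

```text
clock: 20.5
ee_pos: [0.4454, -0.3327, 0.0442]
ee_rot: [-0.684, 0.73, -0.001, 0.0]
ft_force: [-0.6, 0.7, -1.5]
finger_gap: 0.024
clock: 20.7
ee_pos: [0.445, -0.332, 0.0417]
ee_rot: [-0.684, 0.73, -0.001, 0.0]
ft_force: [0.0, 0.0, -0.4]
finger_gap: 0.0241
clock: 20.9
ee_pos: [0.4452, -0.3321, 0.0403]
ee_rot: [-0.684, 0.73, -0.001, 0.0]
ft_force: [-0.4, -0.0, 4.1]
finger_gap: 0.0238
```

Contact on the mat reads 4 N at z = 0.0403, the same height as at pick-up. I release and rise.

```bash
python3 -m pendant '[[4.5,0,0,0,0],[4.5,0,0,0,0],[4.5,0,0,0,0],[4.5,0,0,-2,0],[5,0,0,-4,0],[5,0,0,-4,0],[5,0,0,-4,0],[5,0,0,-4,0],[5,0,0,0,0],[5,0,0,0,0],[5,0,0,0,0]]'
python3 - <<'E'
from go import *
shot('wrist','w12'); c=shot('top','t12'); s=shot('scene','s12')
E
```

```text
clock: 22.0
ee_pos: [0.4439, -0.331, 0.2168]
ee_rot: [-0.683, 0.73, 0.002, -0.0]
ft_force: [-0.1, 0.2, -0.7]
finger_gap: 0.05
```

View pics/w12.png

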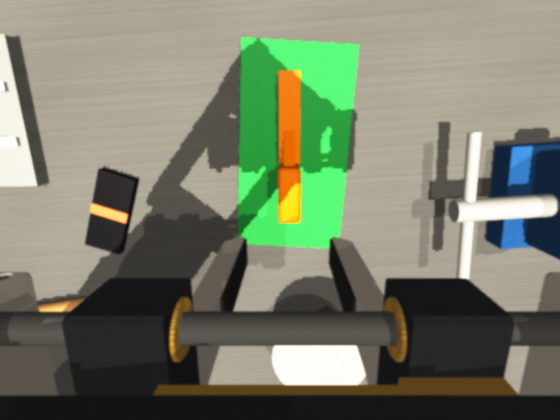

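View pics/t12.png

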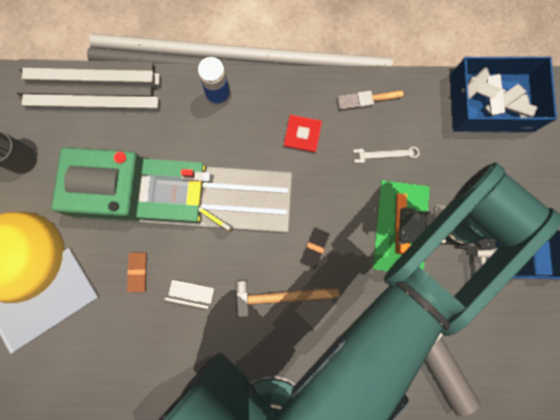

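View pics/s12.png

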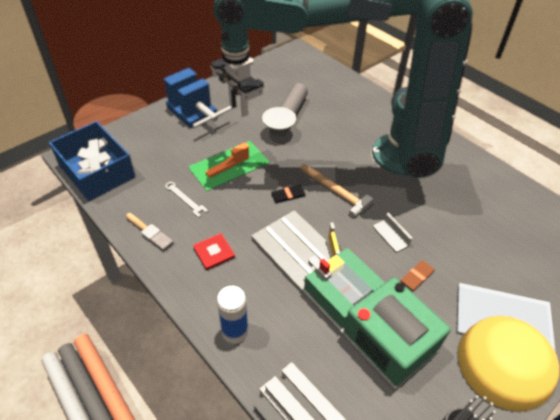

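The stick lies flat and upright on the mat with its handle at wrist (289,195). The door is open, and the wrench and magnet are where they were. One last measurement of the coupon, then I hand in.

```bash
python3 - <<'E'
from go import *
crop(load('t12'),130,140,300,240,4.7,'t12c')
E
```

```text
(no output)
```

View pics/t12c.png

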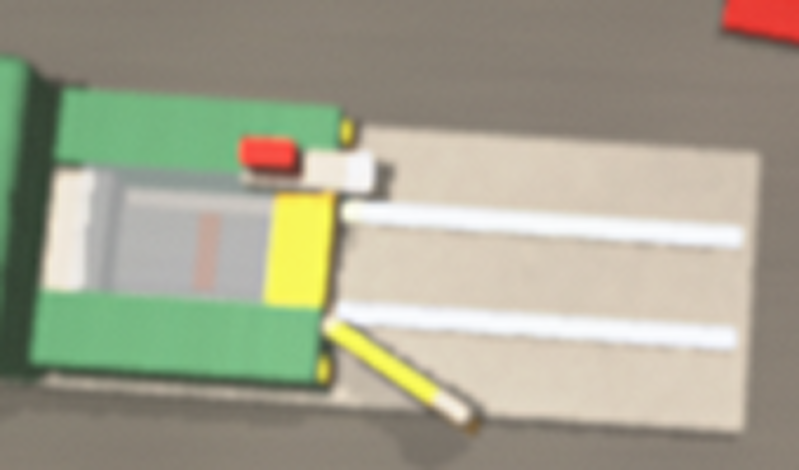

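The bead is still at (207,252), so the coupon has not moved. The door is fully open, running from (330,325) to (470,418).

```bash
python3 -c "
from rig import ctrl
print(ctrl.close_job())"
```

```text
the job is handed in; nothing more can be done
None
```

The job is done and handed in at about 22 s of the 72 s allowed. I slid the latch with closed fingers until the door swung open. I then pushed the coupon to the stop with the stick and set the stick back on the mat.

What the last checks showed:
- **Coupon:** the push force rose to about 8 N where the stop was expected. Seen through the window, the bead was at x ≈ 0.073 m in the top view and 0.078 m in the scene view, against 0.075 m when home. The two views differ by 5 mm; I relied on their mean and the contact force. The bead had not moved in the last picture. In every step only the stick's tip met the coupon.
- **Door:** it stands fully open, at about 120°.
- **Stick:** it lies upright on the mat, let go at the height it was picked up from and about 8 mm further towards the mat's middle.
- **Wrench and red magnet:** both show where they were at the start.

No check failed.

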